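Roll the fired tube to the line under a wooden float

TASK

Roll the fired clay tube into the other half of the plywood board: take the wooden float by its handle, lay its flat underside on top of the tube and, pressing lightly, roll the tube along the board, over the low rounded sill in its middle, until it stops on the dark line inlaid beyond. Then lift the float straight off so that the tube stays on the line, and lay the float flat on the bench, clear of the board. The tube is brittle: press gently, never touch it with the fingers, and leave everything else on the bench where it is.

Things in the scene. Friction and masses are not known exactly. Their poses are not given: they have to be found in the camera images.
- board: Fixed plywood board on the bench, 320 mm long (its own x), 160 mm wide (y), 18 mm thick. Origin: centre of its underside; z up. A low smooth rounded wooden sill, up to 85 mm wide, crosses its middle (within 4 mm); it stands 3 to 6 mm proud, differently each time and not in the readings. Under a plate pressed on it with 3 N or more the tube rolls without slipping, half as far as the plate.
- mark: Thin dark wooden line inlaid flush across the board, 6 mm wide (its own x) and 158 mm long (its own y). Origin: centre of the line at the board's top surface. It is fixed to the board; its x is the board's x.
- tube: Loose brittle fired-clay tube, 40 mm in diameter, 120 mm long, 0.11 to 0.23 kg, lying across the board, free to roll. Origin: its centre, 20 mm above the board's top; its top is 58 mm above the bench. Its own y is the tube's axis; x and z turn as it rolls. It cracks if the float presses on it with more than 15 N; the knock of a touch counts, so come down on it at under 10 mm/s and keep to about 3 to 10 N, following the sill by force.
- float_grip (a point): Handle of the wooden hand float, which lies flat on the bench, loose, 0.22 kg: a plate 190 mm long (its own x), 90 mm wide (y), 12 mm thick, with an upright block handle across its middle, 28 mm thick (x), 80 mm wide (y), up to 60 mm above the underside. Point: on the handle's centre line, 40 mm above the underside, 28 mm above the plate's top. z up. Grip across the 28 mm.
- float_face (a point): Centre of the flat underside of the float, 40 mm below float_grip; axes as float_grip; at height 0 when the float lies on the bench.
- bowl: Bystander: terracotta bowl, 110 mm across, 50 mm high. Origin: centre of its underside.
- mug: Bystander: white mug, 80 mm across, 85 mm high. Origin: centre of its underside.
- vase: Bystander: small terracotta vase, 84 mm across, 110 mm high. Origin: centre of its underside.
- prop: Bystander: plaster-coloured kiln post, an upright cylinder 44 mm across, 80 mm high. Origin: centre of its underside.
- spatula: Bystander: spatula, 180 mm long, lying on the robot's side of the bench. Origin: on the bench under it, near its middle; its x runs along it.
- brush: Bystander: brush, 170 mm long, lying on the robot's side of the bench. Origin: on the bench under it, near its middle; its x runs along it.
- cup: Bystander: plaster-coloured cup, 72 mm across, 70 mm high. Origin: centre of its underside.
There are look-alikes about, which are no part of the job. What is meant by the part that bears float_grip is not red, and is the smaller of those in its own colour.

How it is judged:
On the way, in this order (a step that is already met when the one before it is completed fails the run):
1. the float, held off the bench, rests on top of the tube and presses on it (z of float_face in the frame of board above 0.05 m and contact force between float and tube above 0.7 N), for 0.15 s.
2. the tube stands still on the line with the float still resting on top of it (all of step 1 and x of tube in the frame of mark between -0.007 and 0.007 m and angle between the y axis of tube and the y axis of mark, either way round below 0.15 rad and z of tube in the frame of board between 0.034 and 0.042 m and linear speed of tube below 0.02 m/s), for 0.15 s.
At the end, for the whole second after the job is handed in: The tube lies on the board at rest with its axis within 7 mm of the line's middle and within 0.15 rad of parallel to it; the float lies flat on the bench (underside within 5 mm of it, tilt under 0.05 rad), at rest, released, touching neither board nor tube (x of tube in the frame of mark between -0.007 and 0.007 m and angle between the y axis of tube and the y axis of mark, either way round below 0.15 rad and z of tube in the frame of board between 0.034 and 0.042 m and linear speed of tube below 0.004 m/s and height (world z) of float_face below 0.005 m and angle between float_grip's own z axis and vertical below 0.05 rad and linear speed of float below 0.01 m/s and contact force between float and board below 0.01 N and contact force between float and tube below 0.01 N and contact force between the fingers and float below 0.01 N).
It fails at once if the float presses on the tube with more than 15 N (contact force between float and tube above 15 N).
It fails at once if the robot itself touches the tube (contact force between any of the fingers, the arm and tube above 0.1 N).
It fails at once if the tube leaves the board's surface (z of tube in the frame of board above 0.05 m or z of tube in the frame of board below 0.03 m).
It fails at once if another thing on the bench is shifted by more than 20 mm (distance of any of bowl, mug, vase, prop, spatula, brush, cup from where it was at the start of the episode above 0.02 m).
It also fails if it takes over 72 s, if anything falls off the work surface, if the arm or the gripper's body presses on something with over 40 N, if the wrist force passes 120 N, or if a joint passes its speed limit or range.

ROBOT

A 6-joint arm with a two-finger parallel gripper is mounted at the origin on the work surface. World frame = base frame: x ahead of the robot, y to its left, z up, the work surface at z = 0. Lengths are in m, angles in rad, forces in N, time in s.
With the tool pointing down it reaches from about 0.275 to 0.85 m from the base axis. Payload 5.2 kg.
Tool frame: the origin (TCP) lies midway between the tips of the shut fingers; the grasp point (between the pads) lies 19 mm behind it; z points along the fingers, y is the line along which they close (so a half turn about z gives the same grasp; the last joint's range is limited). The gripper opens to 85 mm and grips with 20 to 120 N. Pads are 22 mm wide; open, the fingers measure 114 mm over their backs; the gripper's body (76 mm by 85 mm) begins 54 mm behind the grasp point. The pads swing forward as they close: fully open they stand 13 mm farther back than shut.
Start: joints at [-1.397, 0.259, 1.535, -0, 1.348, -0.203], TCP at [0.202, -0.511, 0.231] pointing down, gripper open.
Joint ranges: [-3.14, 3.14], [-0.91, 2.08], [0.19, 2.58], [-1.22, 4.36], [0.22, 2.71], [-3.12, 3.12]. Speed limits (rad/s): [2.57, 2.57, 3.14, 3.14, 3.14, 3.14].

INTERFACE

Orientations are given as a rotation vector (axis times angle).
In Python, from cell import robot gives the robot as it stands.
- The arm moves only by the shell command python3 -m creep 'ROWS' [FORCE]. ROWS is JSON, a list of rows, each an object of numbers: "dx", "dy", "dz": the shift along the tool's x, y, z in m; "ax", "ay", "az": the turn, a rotation vector about the tool's x, y, z in degrees; "claw": the opening in per cent of the stroke, from 0 (shut) to 100 (fully open). A call has 1 to 10 rows; each row is the pose to reach, as a shift and turn from the pose commanded when the call began, along the tool's axes at that moment; what a row does not reach only later rows make up. A row lasts 1/8 s, in which the tool goes at most 62.5 mm and 10.7 degrees, less where a joint would pass 70% of its speed; a pose out of reach is approached as far as the arm can. A call with a gripper value outside its range is refused whole. The fingers move at their own pace and stop on an object; FORCE is the grip in N (left out, the last holds). Time passes only in rows, so rows that repeat a pose let the fingers close. It gives the time, the measured TCP pose, the force, the opening and the grip force at its end, in the units of the state.
- robot.read_state(): the state, without advancing time (a new reading comes with each control period).
- robot.camera(name): name is "scene" or "top"; returns (picture, depth): 384x512x3 uint8, red, green, blue; 384x512 float32, m along the optical axis (not along the pixel's ray), 0 where there is no reading.
- robot.camera_params(name): a dict with "camera_matrix" (3x3 intrinsics, pixels), "distortion" ([k1, k2, p1, p2, k3] as OpenCV has them; the pictures are not rectified), "origin" and "orientation" of the camera in the world. Camera axes: x right, y down, z forward; pixel columns grow to the right and rows downward; lengths in m; the calibration is good to about 2 mm. A picture is of the moment at which its call begins. camera_params takes no time and is no camera call.
- robot.job_done(): hands the job in; it is judged then, once.
The state is a dict: "clock": time; "joint_pos": joint angles; "joint_velocities": joint speeds; "effort": joint torques, N m; "tool_pos": TCP position; "ee_rot": TCP orientation; "wrist_force": force on the tool from outside, world axes, zero at the start; "moment": the same for the moment, N m; "finger_gap": opening from 0.0 (shut) to 1.0 (fully open); "gripper_force": force on a finger pad.
Only numpy, scipy, OpenCV 4.12 (cv2) and the standard library are available. Lean on these libraries where they do the work, as an engineer would, in place of code of your own. Each camera call takes 0.05 s, during which the arm holds its last target. There are 200 camera calls.

## Working session

There is one attempt and no reset: what is moved stays moved. The work goes in short steps, Python scripts to look and compute and a shell command to move; the robot and the scene stay as the last step left them, time stands still between calls to the robot, and variables do not carry over. Pictures are saved under pics/ and viewed, at most 10 in all, crops included, and the job is handed in when it is done.

```bash
mkdir -p pics; ls; cat > h.py <<'E'
from cell import robot
import numpy as np, cv2, json
from scipy.spatial.transform import Rotation as R
def grab(n,f):
    p,d=robot.camera(n); np.savez('pics/%s.npz'%f,p=p,d=d); cv2.imwrite('pics/%s.png'%f,p[:,:,::-1]); return p,d
def rot(c):
    o=np.array(c['orientation']); return R.from_rotvec(o) if o.size==3 else (R.from_matrix(o) if o.size==9 else R.from_quat(o))
def rays(n,uv):
    c=robot.camera_params(n); K=np.array(c['camera_matrix'],float)
    q=cv2.undistortPoints(np.array(uv,float).reshape(-1,1,2),K,np.array(c['distortion'],float)).reshape(-1,2)
    return np.array(c['origin']),rot(c).apply(np.c_[q,np.ones(len(q))])
def atz(n,uv,z):
    o,r=rays(n,uv); return o+r*((z-o[2])/r[:,2])[:,None]
def world(n,d):
    H,W=d.shape; u,v=np.meshgrid(np.arange(W),np.arange(H)); o,r=rays(n,np.c_[u.ravel(),v.ravel()])
    return (o+r*d.ravel()[:,None]).reshape(H,W,3)
E
python3 - <<'E'
from h import *
for n in('top','scene'):
    p,d=grab(n,n+'0'); c=robot.camera_params(n); print(c)
a=cv2.imread('pics/top0.png'); cv2.imwrite('pics/t0b.png',cv2.resize(a,(800,600),interpolation=cv2.INTER_CUBIC))
print(robot.read_state())
E
```

```text
pics
{'camera_matrix': array([[450.68812359,   0.        , 253.38617651],
       [  0.        , 450.68812359, 190.11226016],
       [  0.        ,   0.        ,   1.        ]]), 'distortion': array([-0.08249988,  0.        ,  0.        ,  0.        ,  0.        ]), 'origin': array([0.22101407, 0.12794478, 1.32286692]), 'orientation': array([-2.1241377 ,  2.13822474, -0.1952733 ])}
{'camera_matrix': array([[430.6372731 ,   0.        , 260.75036502],
       [  0.        , 430.6372731 , 198.48415761],
       [  0.        ,   0.        ,   1.        ]]), 'distortion': array([0.01950774, 0.        , 0.        , 0.        , 0.        ]), 'origin': array([ 0.80845821, -0.49038293,  1.01908185]), 'orientation': array([-2.42116774, -0.66938718,  0.21349741])}
{'clock': 0.1, 'joint_pos': array([-1.39684391e+00,  2.59255422e-01,  1.53594226e+00,  3.99549518e-05,
        1.34797521e+00, -2.02787069e-01]), 'joint_velocities': array([ 0.00078713, -0.00151778, -0.00230269,  0.00022349, -0.00048373,
        0.00032082]), 'effort': array([ 2.38083288e-03, -4.46975112e+01, -2.91247129e+01, -3.46586348e-04,
        6.32063864e-03,  1.07673981e-05]), 'tool_pos': array([ 0.2023025 , -0.51096276,  0.23057831]), 'ee_rot': array([-3.08447148e+00, -5.87978057e-01, -9.69293467e-05]), 'wrist_force': array([ 0.10099793, -0.68618063, -0.08997325]), 'moment': array([-0.04360668,  0.00023866, -0.01124483]), 'gripper_force': 0.0, 'finger_gap': 0.9966616080569163}
```

View pics/t0b.png

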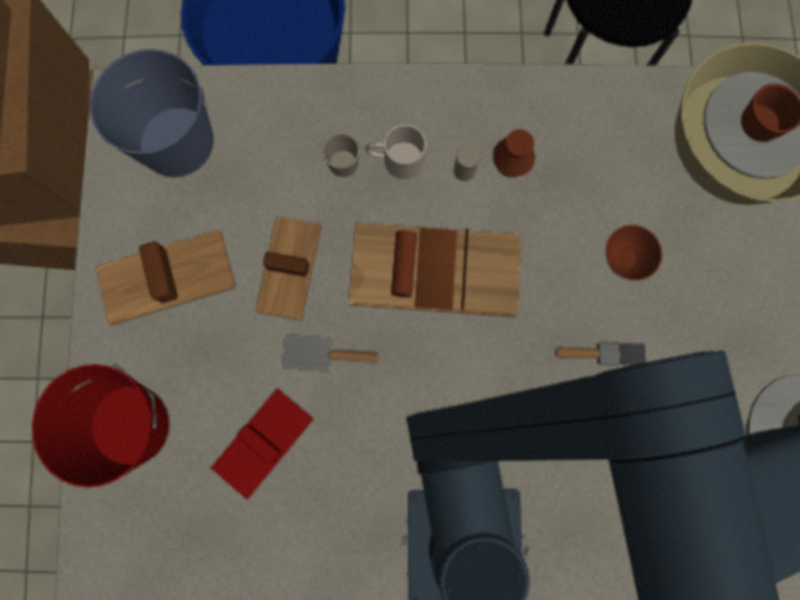

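View pics/scene0.png

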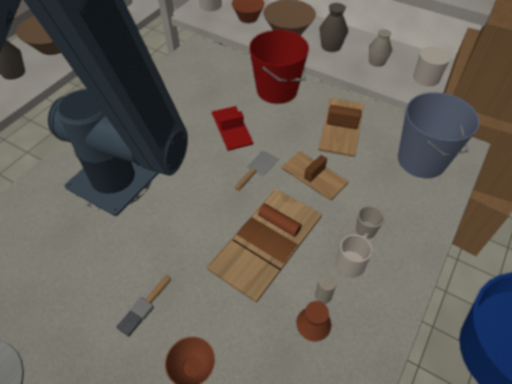

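The top view (800x600) shows the board at about (435,268), the tube at (404,262) and the mark at x≈465. The smaller wooden float is at (288,267), with a bigger one at (165,275) and a red one at (262,443). I'll enlarge it for corner readings.

```bash
python3 - <<'E'
from h import *
a=cv2.imread('pics/top0.png')[130:215,150:350]; a=cv2.convertScaleAbs(a,alpha=1.5)
cv2.imwrite('pics/c0.png',cv2.resize(a,None,fx=4,fy=4,interpolation=cv2.INTER_CUBIC))
E
```

```text
(no output)
```

View pics/c0.png

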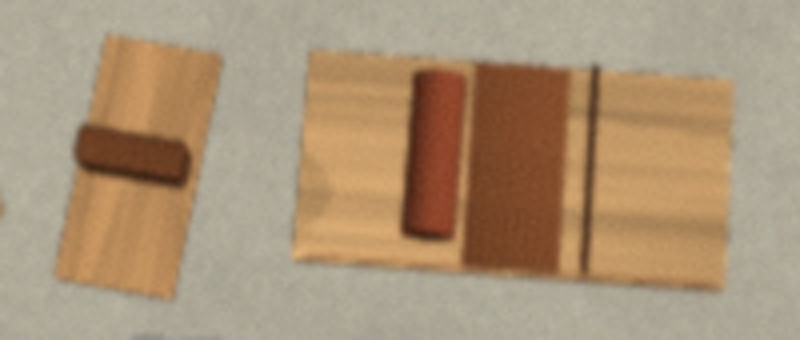

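Crop readings: board corners (309,50), (733,80), (724,288), (297,262). Line from (597,66) to (585,272). Tube corners (415,70), (465,72), (453,238), (403,236). Float plate corners (107,37), (222,57), (174,299), (57,278).

```bash
python3 - <<'E'
from h import *
def px(l): return [(150+(x+.5)/4-.5,130+(y+.5)/4-.5) for x,y in l]
def an(v): return np.degrees(np.arctan2(v[1],v[0]))
def quad(l,z):
    w=atz('top',px(l),z)[:,:2]; c=w.mean(0); e1=(w[1]+w[2]-w[0]-w[3])/2; e2=(w[3]+w[2]-w[0]-w[1])/2
    print(c.round(4),'e1 %.4f %.1f e2 %.4f %.1f'%(np.hypot(*e1),an(e1),np.hypot(*e2),an(e2))); return c
quad([(309,50),(733,80),(724,288),(297,262)],.018)
quad([(415,70),(465,72),(453,238),(403,236)],.038)
quad([(107,37),(222,57),(174,299),(57,278)],.012)
m=atz('top',px([(597,66),(585,272)]),.018)[:,:2]; print('mark',m.mean(0),an(m[1]-m[0]),np.hypot(*(m[1]-m[0])))
h=atz('top',px([(80,126),(188,143),(184,184),(78,166)]),.06);print('handle',h[:,:2].mean(0),an(h[1]-h[0]))
# others
for n,u in dict(cup=(341,160),mug=(404,150),spat=(330,355),brush=(600,353),bowl=(633,252),prop=(467,165),vase=(515,155),red=(262,443),big=(165,275)).items(): print(n,atz('top',[(u[0]*.64,u[1]*.64)],0.)[0,:2].round(3))
d=np.load('pics/top0.npz')['d']; W=world('top',d)
r=R.from_rotvec(robot.read_state()['ee_rot']).as_matrix(); print(r.round(3))
# profile along board
for x in range(225,335,3): 
  y=int(round(130+165/4)); print(x,W[150:185,x].mean(0).round(4)[[1,2]],end=' ')
E
```

```text
[0.5094 0.0446] e1 0.3166 -94.2 e2 0.1598 176.2
[0.5169 0.1056] e1 0.0366 -92.7 e2 0.1247 175.5
[0.5144 0.3244] e1 0.0886 -100.6 e2 0.1870 169.9
mark [ 0.50972476 -0.01115172] 175.3128088291364 0.15693271852219676
handle [0.5121655  0.32287978] -99.54111993248632
cup [0.735 0.227]
mug [0.755 0.102]
spat [0.348 0.245]
brush [ 0.348 -0.267]
bowl [ 0.544 -0.344]
prop [ 0.723 -0.023]
vase [ 0.744 -0.12 ]
red [0.185 0.369]
big [0.504 0.566]
[[ 0.93   0.368 -0.   ]
 [ 0.368 -0.93   0.002]
 [ 0.    -0.002 -1.   ]]
225 [0.2041 0.0098] 228 [0.1947 0.018 ] 231 [0.1859 0.0174] 234 [0.177  0.0173] 237 [0.168  0.0179] 240 [0.1582 0.0552] 243 [0.1502 0.0177] 246 [0.1413 0.0177] 249 [0.1324 0.0176] 252 [0.1236 0.0392] 255 [0.115  0.0557] 258 [0.107  0.0933] 261 [0.0977 0.0566] 264 [0.0887 0.0461] 267 [0.0789 0.0179] 270 [0.0701 0.0201] 273 [0.0613 0.0214] 276 [0.0524 0.022 ] 279 [0.0459 0.0586] 282 [0.0346 0.0211] 285 [0.0256 0.0207] 288 [0.0166 0.019 ] 291 [0.0076 0.0185] 294 [-0.0015  0.0171] 297 [-0.0103  0.0185] 300 [-0.0193  0.0178] 303 [-0.0282  0.0178] 306 [-0.0371  0.0185] 309 [-0.0461  0.0176] 312 [-0.0551  0.0176] 315 [-0.064  0.018] 318 [-0.0729  0.0182] 321 [-0.0819  0.0183] 324 [-0.091   0.0177] 327 [-0.1     0.0173] 330 [-0.1089  0.018 ] 333 [-0.1204  0.0045]
```

```bash
cat >> h.py <<'E'
def to(x,y,z,yaw):  # shift in tool axes to a world TCP target, tool down, tool y at yaw deg
    s=robot.read_state(); M=R.from_rotvec(s['ee_rot']); t=np.radians(yaw)
    ty=np.array([np.cos(t),np.sin(t),0]); tz=np.array([0,0,-1.]); T=R.from_matrix(np.c_[np.cross(ty,tz),ty,tz])
    print('d',M.inv().apply(np.array([x,y,z])-s['tool_pos']).round(4),'a',np.degrees((M.inv()*T).as_rotvec()).round(2),'pos',s['tool_pos'].round(4),'F',s['wrist_force'].round(2),'M',s['moment'].round(3),'t',s['clock'],'gap',round(s['finger_gap'],3))
E
python3 -m creep '[{"dx":0.596,"dy":-0.662,"dz":0,"az":-58},{"dx":0.596,"dy":-0.662,"dz":0,"az":-58},{"dx":0.596,"dy":-0.662,"dz":0,"az":-58},{"dx":0.596,"dy":-0.662,"dz":0,"az":-58},{"dx":0.596,"dy":-0.662,"dz":0,"az":-58},{"dx":0.596,"dy":-0.662,"dz":0,"az":-58},{"dx":0.596,"dy":-0.662,"dz":0,"az":-58},{"dx":0.596,"dy":-0.662,"dz":0,"az":-58},{"dx":0.596,"dy":-0.662,"dz":0,"az":-58},{"dx":0.596,"dy":-0.662,"dz":0,"az":-58}]' 80
python3 -c "
from h import *
to(.513,.3235,.11,-10.2)"
```

```text
d [ 0.5958 -0.6615  0.1218] a [ -0.07  -0.06 -58.21] pos [ 0.2023 -0.511   0.2306] F [ 0.1  -0.69 -0.09] M [-0.044  0.    -0.011] t 0.1 gap 0.997invalid input
```

```bash
python3 -m creep '[{"dx":0.596,"dy":-0.662,"dz":0,"ax":0,"ay":0,"az":-58,"claw":99},{"dx":0.596,"dy":-0.662,"dz":0,"ax":0,"ay":0,"az":-58,"claw":99},{"dx":0.596,"dy":-0.662,"dz":0,"ax":0,"ay":0,"az":-58,"claw":99}]' 80
python3 -m creep -h | head -30
python3 -c "
from h import *
to(.513,.3235,.11,-10.2)"
```

```text
clock: 0.48
tool_pos: [0.268, -0.3337, 0.2308]
ee_rot: [-2.797, -1.429, -0.001]
wrist_force: [1.2, -0.6, -0.3]
finger_gap: 0.993
gripper_force: 0.0
d [ 0.676  -0.1867  0.1215] a [-2.000e-02 -5.000e-02 -2.568e+01] pos [ 0.268  -0.3337  0.2308] F [ 1.19 -0.6  -0.33] M [-0.036 -0.042  0.014] t 0.475 gap 0.993invalid input: not JSON, or not a number
```

```bash
python3 -m creep '[{"dx":0.676,"dy":-0.187,"dz":0,"ax":0,"ay":0,"az":-25.7,"claw":99},{"dx":0.676,"dy":-0.187,"dz":0,"ax":0,"ay":0,"az":-25.7,"claw":99},{"dx":0.676,"dy":-0.187,"dz":0,"ax":0,"ay":0,"az":-25.7,"claw":99},{"dx":0.676,"dy":-0.187,"dz":0,"ax":0,"ay":0,"az":-25.7,"claw":99},{"dx":0.676,"dy":-0.187,"dz":0,"ax":0,"ay":0,"az":-25.7,"claw":99},{"dx":0.676,"dy":-0.187,"dz":0,"ax":0,"ay":0,"az":-25.7,"claw":99},{"dx":0.676,"dy":-0.187,"dz":0,"ax":0,"ay":0,"az":-25.7,"claw":99},{"dx":0.676,"dy":-0.187,"dz":0.06,"ax":0,"ay":0,"az":-25.7,"claw":99},{"dx":0.676,"dy":-0.187,"dz":0.12,"ax":0,"ay":0,"az":-25.7,"claw":99},{"dx":0.676,"dy":-0.187,"dz":0.12,"ax":0,"ay":0,"az":-25.7,"claw":99}]' 80
python3 -c "
from h import *
to(.513,.3235,.11,-10.2)"
```

```text
clock: 1.72
tool_pos: [0.4837, 0.2362, 0.1586]
ee_rot: [2.414, 2.01, 0.001]
wrist_force: [0.1, -0.9, -0.4]
finger_gap: 0.992
gripper_force: 0.0
d [0.0912 0.013  0.0486] a [ 0.03  0.   -0.24] pos [0.4837 0.2362 0.1586] F [ 0.13 -0.86 -0.37] M [-0.019 -0.014  0.015] t 1.725 gap 0.992
```

```bash
python3 -m creep '[{"dx":0.05,"dy":0.007,"dz":0.02,"ax":0,"ay":0,"az":-0.2,"claw":99},{"dx":0.091,"dy":0.013,"dz":0.048,"ax":0,"ay":0,"az":-0.2,"claw":99},{"dx":0.091,"dy":0.013,"dz":0.048,"ax":0,"ay":0,"az":-0.2,"claw":99},{"dx":0.091,"dy":0.013,"dz":0.048,"ax":0,"ay":0,"az":-0.2,"claw":99},{"dx":0.091,"dy":0.013,"dz":0.048,"ax":0,"ay":0,"az":-0.2,"claw":99}]' 80
python3 -c "
from h import *
to(.513,.3235,.021,-10.2)
grab('top','top1');grab('scene','scene1')
a=cv2.imread('pics/scene1.png')[110:310,200:400]; b=cv2.imread('pics/top1.png')[120:260,120:360]
f=lambda i,s:cv2.resize(cv2.convertScaleAbs(i,alpha=1.4),None,fx=s,fy=s,interpolation=cv2.INTER_CUBIC)
a=f(a,2);b=f(b,1.65); o=np.zeros((400,800,3),np.uint8); o[:,:400]=a; o[:b.shape[0],400:400+b.shape[1]]=b[:,:400]; cv2.imwrite('pics/v1.png',o)"
```

```text
clock: 2.35
tool_pos: [0.513, 0.3203, 0.1127]
ee_rot: [2.412, 2.012, 0.002]
wrist_force: [-0.9, -0.3, 1.4]
finger_gap: 0.992
gripper_force: 0.0
d [ 0.0031 -0.0006  0.0917] a [ 0.07 -0.03 -0.14] pos [0.513  0.3203 0.1127] F [-0.89 -0.25  1.43] M [-0.02   0.005 -0.015] t 2.35 gap 0.992
```

View pics/v1.png

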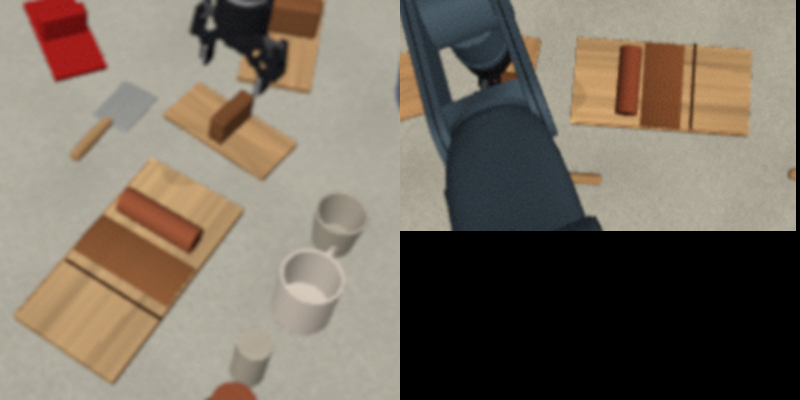

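Left panel: the open gripper is above the handle at about (232,118), with float plate corners at (195,84), (165,115), (263,178), (296,145). I'll descend and close, then re-measure board, tube and line from this view.

```bash
python3 -m creep '[{"dx":0.003,"dy":0,"dz":0.03,"ax":0,"ay":0,"az":0,"claw":99},{"dx":0.003,"dy":0,"dz":0.06,"ax":0,"ay":0,"az":0,"claw":99},{"dx":0.003,"dy":0,"dz":0.08,"ax":0,"ay":0,"az":0,"claw":99},{"dx":0.003,"dy":0,"dz":0.091,"ax":0,"ay":0,"az":0,"claw":99},{"dx":0.003,"dy":0,"dz":0.091,"ax":0,"ay":0,"az":0,"claw":50},{"dx":0.003,"dy":0,"dz":0.091,"ax":0,"ay":0,"az":0,"claw":35},{"dx":0.003,"dy":0,"dz":0.091,"ax":0,"ay":0,"az":0,"claw":0},{"dx":0.003,"dy":0,"dz":0.091,"ax":0,"ay":0,"az":0,"claw":0},{"dx":0.003,"dy":0,"dz":0.091,"ax":0,"ay":0,"az":0,"claw":0},{"dx":0.003,"dy":0,"dz":0.091,"ax":0,"ay":0,"az":0,"claw":0}]' 80
python3 - <<'E'
from h import *
to(.513,.3235,.021,-10.2)
def px(l): return [(200+(x+.5)/2-.5,110+(y+.5)/2-.5) for x,y in l]
def an(v): return np.degrees(np.arctan2(v[1],v[0]))
w=atz('scene',px([(195,84),(165,115),(263,178),(296,145)]),.012);print('float',w.mean(0),an(w[2]-w[1]+w[3]-w[0]))
w=atz('scene',px([(152,158),(16,318),(113,381),(243,209)]),.018);print('board',w.mean(0),an(w[1]-w[0]+w[2]-w[3]))
w=atz('scene',px([(66,261),(160,318)]),.018);print('mark',w.mean(0),an(w[1]-w[0]))
d=np.load('pics/top0.npz')['d']; W=world('top',d).reshape(-1,3)
for n in('top','scene'):
  for f in (['top0','top1'] if n=='top' else ['scene0','scene1']):
    W=world(n,np.load('pics/%s.npz'%f)['d']).reshape(-1,3)
    t=np.radians(-94.2); bx=np.array([np.cos(t),np.sin(t)]); by=np.array([-bx[1],bx[0]])
    q=(W[:,:2]-[.5094,.0446]); u=q@bx; v=q@by; z=W[:,2]
    m=(abs(v+.004)<.045)&(z>.042)&(z<.075)&(u>-.1)&(u<-.02)
    from scipy.optimize import least_squares
    if m.sum()>30:
        g=least_squares(lambda p:np.hypot(u[m]-p[0]-p[2]*v[m],z[m]-p[1])-.02,[-.06,.038,0],loss='soft_l1',f_scale=.002).x
        print(f,'tube u',g.round(4),m.sum())
    pr=[]
    for c in np.arange(-.045,.08,.005):
        k=(abs(u-c)<.0025)&(abs(v)<.07)&(z>.01)&(z<.03); pr.append((round(c,3),round(np.median(z[k])*1000,1) if k.sum()>5 else None))
    print(f,pr)
E
```

```text
clock: 3.7
tool_pos: [0.5146, 0.3246, 0.0221]
ee_rot: [2.411, 2.013, 0.005]
wrist_force: [0.8, -0.2, 5.7]
finger_gap: 0.318
gripper_force: 79.6
d [-0.0014 -0.0014  0.0011] a [ 0.17 -0.09 -0.08] pos [0.5146 0.3246 0.0221] F [ 0.85 -0.19  5.71] M [-0.067  0.001 -0.068] t 3.7 gap 0.318
float [0.52108942 0.32340109 0.012     ] -9.844094550331413
board [0.51700972 0.04538557 0.018     ] -94.06285879779284
mark [ 0.51377456 -0.0081048   0.018     ] -3.5563232108511116
top0 tube u [-0.0612  0.0378  0.0121] 401
top0 [(np.float64(-0.045), np.float64(17.9)), (np.float64(-0.04), np.float64(17.9)), (np.float64(-0.035), np.float64(17.9)), (np.float64(-0.03), np.float64(19.5)), (np.float64(-0.025), np.float64(20.3)), (np.float64(-0.02), np.float64(20.4)), (np.float64(-0.015), np.float64(21.0)), (np.float64(-0.01), np.float64(21.8)), (np.float64(-0.005), np.float64(22.7)), (np.float64(-0.0), np.float64(21.8)), (np.float64(0.005), np.float64(22.3)), (np.float64(0.01), np.float64(21.0)), (np.float64(0.015), np.float64(21.9)), (np.float64(0.02), np.float64(21.1)), (np.float64(0.025), np.float64(19.5))
[... 2754 characters left out ...]
.3)), (np.float64(-0.01), np.float64(22.2)), (np.float64(-0.005), np.float64(22.6)), (np.float64(-0.0), np.float64(22.5)), (np.float64(0.005), np.float64(22.0)), (np.float64(0.01), np.float64(22.0)), (np.float64(0.015), np.float64(21.3)), (np.float64(0.02), np.float64(20.1)), (np.float64(0.025), np.float64(19.6)), (np.float64(0.03), np.float64(18.9)), (np.float64(0.035), np.float64(18.4)), (np.float64(0.04), np.float64(18.2)), (np.float64(0.045), np.float64(18.2)), (np.float64(0.05), np.float64(18.3)), (np.float64(0.055), np.float64(18.4)), (np.float64(0.06), np.float64(18.4)), (np.float64(0.065), np.float64(18.3)), (np.float64(0.07), np.float64(18.9)), (np.float64(0.075), np.float64(18.2))]
```

```bash
python3 -m creep '[{"dx":0,"dy":0,"dz":0,"ax":0,"ay":0,"az":0,"claw":0},{"dx":0,"dy":0,"dz":-0.02,"ax":0,"ay":0,"az":0,"claw":0},{"dx":0,"dy":0,"dz":-0.05,"ax":0,"ay":0,"az":0,"claw":0},{"dx":0,"dy":0,"dz":-0.08,"ax":0,"ay":0,"az":0,"claw":0},{"dx":0,"dy":0,"dz":-0.1,"ax":0,"ay":0,"az":0,"claw":0},{"dx":0,"dy":0,"dz":-0.1,"ax":0,"ay":0,"az":0,"claw":0},{"dx":0,"dy":0,"dz":-0.1,"ax":0,"ay":0,"az":0,"claw":0}]' 110
python3 -c "
from h import *
to(.522,.163,.122,-94.2)"
```

```text
clock: 4.58
tool_pos: [0.5123, 0.3239, 0.1193]
ee_rot: [-2.411, -2.013, 0.003]
wrist_force: [0.1, -0.1, -3.5]
finger_gap: 0.314
gripper_force: 108.5
d [-0.1566  0.0383 -0.0026] a [-4.000e-02  1.300e-01  8.392e+01] pos [0.5123 0.3239 0.1193] F [ 0.12 -0.05 -3.53] M [-0.092  0.001  0.04 ] t 4.575 gap 0.314
```

```bash
python3 -m creep '[{"dx":-0.03,"dy":0.007,"dz":0,"ax":0,"ay":0,"az":10,"claw":0},{"dx":-0.06,"dy":0.015,"dz":0,"ax":0,"ay":0,"az":20,"claw":0},{"dx":-0.08,"dy":0.02,"dz":0,"ax":0,"ay":0,"az":30,"claw":0},{"dx":-0.1,"dy":0.025,"dz":0,"ax":0,"ay":0,"az":40,"claw":0},{"dx":-0.12,"dy":0.03,"dz":0,"ax":0,"ay":0,"az":50,"claw":0},{"dx":-0.14,"dy":0.034,"dz":0,"ax":0,"ay":0,"az":60,"claw":0},{"dx":-0.157,"dy":0.038,"dz":0,"ax":0,"ay":0,"az":70,"claw":0},{"dx":-0.157,"dy":0.038,"dz":0,"ax":0,"ay":0,"az":78,"claw":0},{"dx":-0.157,"dy":0.038,"dz":0,"ax":0,"ay":0,"az":83.9,"claw":0},{"dx":-0.157,"dy":0.038,"dz":0,"ax":0,"ay":0,"az":83.9,"claw":0}]'
python3 -m creep '[{"dx":0,"dy":0,"dz":0,"ax":0,"ay":0,"az":0,"claw":0},{"dx":0,"dy":0,"dz":0.01,"ax":0,"ay":0,"az":0,"claw":0},{"dx":0,"dy":0,"dz":0.015,"ax":0,"ay":0,"az":0,"claw":0},{"dx":0,"dy":0,"dz":0.02,"ax":0,"ay":0,"az":0,"claw":0},{"dx":0,"dy":0,"dz":0.02,"ax":0,"ay":0,"az":0,"claw":0},{"dx":0,"dy":0,"dz":0.02,"ax":0,"ay":0,"az":0,"claw":0}]'
python3 -c "
from h import *
to(.522,.163,.08,-94.2)
p,d=grab('scene','scene2'); grab('top','top2')
a=p[110:310,200:400,::-1]; cv2.imwrite('pics/v2.png',cv2.resize(cv2.convertScaleAbs(a,alpha=1.4),None,fx=3,fy=3,interpolation=cv2.INTER_CUBIC))"
```

```text
clock: 5.82
tool_pos: [0.5216, 0.1628, 0.1191]
ee_rot: [3.139, -0.113, -0.004]
wrist_force: [-0.1, 0.3, -1.9]
finger_gap: 0.311
gripper_force: 108.5
clock: 6.58
tool_pos: [0.5227, 0.163, 0.1006]
ee_rot: [-3.139, 0.115, -0.0]
wrist_force: [-0.3, 0.2, -1.2]
finger_gap: 0.312
gripper_force: 108.5
d [-0.0007  0.      0.0206] a [-0.   -0.01  0.02] pos [0.5227 0.163  0.1006] F [-0.29  0.19 -1.25] M [-0.004 -0.018  0.013] t 6.575 gap 0.312
```

View pics/v2.png

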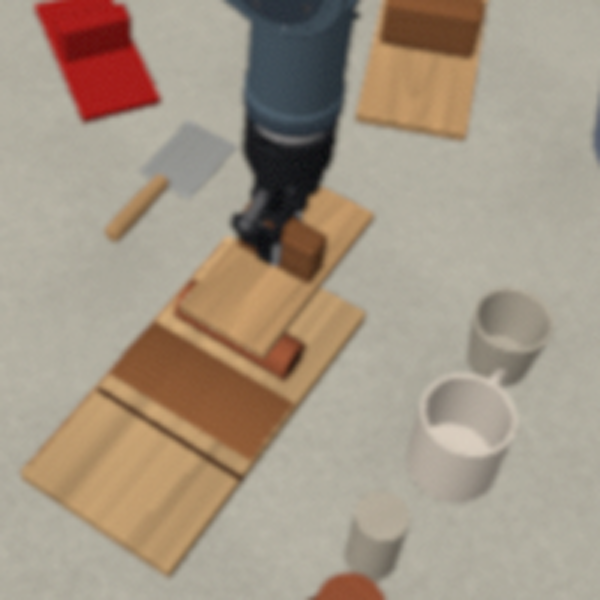

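The float overlaps the tube as planned, with its front edge running from (190,300) to (265,358) just beyond it. The handle seems gripped off-centre, so I'll measure the plate pose from depth.

```bash
python3 - <<'E'
from h import *
t=np.radians(-94.2); bx=np.array([np.cos(t),np.sin(t)]); by=np.array([-bx[1],bx[0]])
for n in('scene','top'):
    W=world(n,np.load('pics/%s2.npz'%n)['d']).reshape(-1,3)
    q=W[:,:2]-[.5094,.0446]; u=q@bx; v=q@by; z=W[:,2]
    m=(abs(v)<.08)&(u>-.24)&(u<-.0)&(z>.08)&(z<.105)
    A=np.c_[u[m],v[m],np.ones(m.sum())]; k=np.ones(m.sum(),bool)
    for _ in range(5):
        c=np.linalg.lstsq(A[k],z[m][k],rcond=None)[0]; k=abs(A@c-z[m])<.004
    print(n,m.sum(),'tilt deg',np.degrees(c[:2]).round(2),'z at u-.119',c@[-.119,.004,1],'u',np.percentile(u[m][k],[1,99]).round(4),'v',np.percentile(v[m][k],[1,99]).round(4))
E
```

```text
scene 1362 tilt deg [-0.15  0.08] z at u-.119 0.09037424038280648 u [-0.212  -0.0252] v [-0.0351  0.0535]
top 275 tilt deg [ 0.23 -1.16] z at u-.119 0.09046318162694435 u [-0.1834 -0.0239] v [-0.0248  0.0487]
```

```bash
python3 -m creep '[{"dx":0,"dy":0,"dz":0.004,"ax":0,"ay":0,"az":0,"claw":0},{"dx":0,"dy":0,"dz":0.008,"ax":0,"ay":0,"az":0,"claw":0},{"dx":0,"dy":0,"dz":0.012,"ax":0,"ay":0,"az":0,"claw":0},{"dx":0,"dy":0,"dz":0.015,"ax":0,"ay":0,"az":0,"claw":0},{"dx":0,"dy":0,"dz":0.016,"ax":0,"ay":0,"az":0,"claw":0},{"dx":0,"dy":0,"dz":0.0165,"ax":0,"ay":0,"az":0,"claw":0},{"dx":0,"dy":0,"dz":0.017,"ax":0,"ay":0,"az":0,"claw":0},{"dx":0,"dy":0,"dz":0.0175,"ax":0,"ay":0,"az":0,"claw":0},{"dx":0,"dy":0,"dz":0.018,"ax":0,"ay":0,"az":0,"claw":0},{"dx":0,"dy":0,"dz":0.018,"ax":0,"ay":0,"az":0,"claw":0}]'
python3 -c "
from h import *
to(.522,.163,.08,-94.2)"
python3 -m creep '[{"dx":0,"dy":0,"dz":0,"ax":0,"ay":0,"az":0,"claw":0}]'
python3 -m creep '[{"dx":0,"dy":0,"dz":0,"ax":0,"ay":0,"az":0,"claw":0}]'
```

```text
clock: 7.92
tool_pos: [0.5225, 0.1629, 0.0825]
ee_rot: [-3.139, 0.115, 0.0]
wrist_force: [-0.2, -1.0, -2.4]
finger_gap: 0.312
gripper_force: 108.5
d [-0.0005 -0.      0.0025] a [0.   0.   0.02] pos [0.5225 0.1629 0.0825] F [-0.23 -1.01 -2.36] M [0.004 0.011 0.012] t 7.925 gap 0.312
clock: 8.05
tool_pos: [0.5226, 0.1629, 0.0826]
ee_rot: [-3.139, 0.115, -0.0]
wrist_force: [1.2, 1.0, -2.8]
finger_gap: 0.313
gripper_force: 108.5
clock: 8.18
tool_pos: [0.5226, 0.163, 0.0826]
ee_rot: [-3.139, 0.115, -0.0]
wrist_force: [0.1, 0.2, -3.2]
finger_gap: 0.315
gripper_force: 108.5
```

```bash
python3 -m creep '[{"dx":0,"dy":0,"dz":0.0005,"ax":0,"ay":0,"az":0,"claw":0},{"dx":0,"dy":0,"dz":0.001,"ax":0,"ay":0,"az":0,"claw":0},{"dx":0,"dy":0,"dz":0.0015,"ax":0,"ay":0,"az":0,"claw":0}]' | egrep 'tool_pos|wrist'
for i in 1 2; do python3 -m creep '[{"dx":0,"dy":0,"dz":0.0002,"ax":0,"ay":0,"az":0,"claw":0},{"dx":0,"dy":0,"dz":0.0003,"ax":0,"ay":0,"az":0,"claw":0}]' | egrep 'tool_pos|wrist'; done
```

```text
tool_pos: [0.5225, 0.1629, 0.0809]
wrist_force: [-0.8, 0.4, -2.4]
tool_pos: [0.5225, 0.1629, 0.0807]
wrist_force: [0.1, 0.6, -2.0]
tool_pos: [0.5226, 0.1629, 0.0804]
wrist_force: [0.7, 0.2, -1.9]
```

```bash
python3 -m creep '[{"dx":0,"dy":0,"dz":0.0002,"ax":0,"ay":0,"az":0,"claw":0},{"dx":0,"dy":0,"dz":0.0003,"ax":0,"ay":0,"az":0,"claw":0}]' | egrep 'tool_pos|wrist'
python3 -m creep '[{"dx":0,"dy":0,"dz":0.0002,"ax":0,"ay":0,"az":0,"claw":0},{"dx":0,"dy":0,"dz":0.0003,"ax":0,"ay":0,"az":0,"claw":0}]' | egrep 'tool_pos|wrist'
```

```text
tool_pos: [0.5226, 0.1629, 0.0802]
wrist_force: [0.1, 0.5, -0.1]
tool_pos: [0.5226, 0.163, 0.0802]
wrist_force: [-2.0, 0.2, 2.4]
```

```bash
python3 - <<'E'
from h import *
from scipy.optimize import least_squares
t=np.radians(-94.2); bx=np.array([np.cos(t),np.sin(t)]); by=np.array([-bx[1],bx[0]])
for n,fs in (('top',['top0','top1']),('scene',['scene0','scene1','scene2'])):
    U=[];Z=[]
    for f in fs:
        W=world(n,np.load('pics/%s.npz'%f)['d']).reshape(-1,3)
        q=W[:,:2]-[.5094,.0446]; u=q@bx; v=q@by; z=W[:,2]
        k=(u>-.036)&(u<.13)&(abs(v)<.07)&(z>.012)&(z<.028); U.append(u[k]);Z.append(z[k])
    U=np.concatenate(U);Z=np.concatenate(Z)
    arc=lambda p,u:p[3]+np.maximum(0,p[0]*(1-((u-p[1])/p[2])**2))
    cosf=lambda p,u:p[3]+p[0]/2*(1+np.cos(np.pi*np.clip((u-p[1])/p[2],-1,1)))
    for nm,g in(('arc',arc),('cos',cosf)):
        r=least_squares(lambda p:(g(p,U)-Z)/.001,[.0047,.002,.038,.018],loss='soft_l1',x_scale=[.001,.001,.01,.001])
        print(n,nm,r.x.round(4),r.cost)
    for c in np.arange(-.034,.06,.004):
        k=abs(U-c)<.002; print('%.0f:%.1f'%(c*1000,Z[k].mean()*1000-18),end=' ')
    print()
h,uc,w=.0047,.002,.0385
x=np.linspace(-.12,.12,4001); sill=np.maximum(0,h*(1-((x-uc)/w)**2))
for s in np.arange(0,240,10):
    u=-.0613+s/2000; k=abs(x-u)<.02
    print(s,round(u*1000,1),round((np.max(sill[k]+np.sqrt(.0004-(x[k]-u)**2))-.02)*1000,2))
E
```

```text
top arc [0.0041 0.001  0.0361 0.018 ] 7194.597236533795
top cos [0.0043 0.0005 0.0467 0.018 ] 7212.914799267054
-34:-0.0 -30:1.0 -26:2.1 -22:2.6 -18:2.8 -14:3.3 -10:3.7 -6:4.0 -2:4.5 2:4.1 6:3.6 10:3.7 14:3.7 18:2.9 22:2.9 26:1.9 30:1.2 34:0.8 38:0.2 42:-0.3 46:-0.5 50:0.0 54:0.6 58:0.3 
scene arc [ 0.0043 -0.0028  0.0352  0.0181] 8078.815266707135
scene cos [ 0.0045 -0.0031  0.0459  0.0181] 8093.18197332483
-34:1.0 -30:1.9 -26:2.6 -22:3.1 -18:3.6 -14:4.0 -10:4.2 -6:4.5 -2:4.5 2:4.4 6:4.1 10:3.9 14:3.5 18:2.8 22:2.2 26:1.7 30:0.8 34:-0.1 38:0.3 42:0.1 46:0.1 50:0.5 54:0.2 58:0.0 
0 -61.3 -0.0
10 -56.3 -0.0
20 -51.3 0.0
30 -46.3 -0.0
40 -41.3 -0.0
50 -36.3 0.57
60 -31.3 1.58
70 -26.3 2.44
80 -21.3 3.17
90 -16.3 3.76
100 -11.3 4.2
110 -6.3 4.51
120 -1.3 4.67
130 3.7 4.69
140 8.7 4.57
150 13.7 4.31
160 18.7 3.92
170 23.7 3.37
180 28.7 2.69
190 33.7 1.87
200 38.7 0.91
210 43.7 -0.0
220 48.7 -0.0
230 53.7 0.0
```

```bash
python3 -m creep '[{"dx":0,"dy":0.001,"dz":0.0001,"ax":0,"ay":0,"az":0,"claw":0},{"dx":0,"dy":0.003,"dz":0.0001,"ax":0,"ay":0,"az":0,"claw":0},{"dx":0,"dy":0.005,"dz":0.0001,"ax":0,"ay":0,"az":0,"claw":0},{"dx":0,"dy":0.008,"dz":0.0001,"ax":0,"ay":0,"az":0,"claw":0}]' | egrep 'clock|tool_pos|wrist'
python3 -m creep '[{"dx":0,"dy":0.003,"dz":0,"ax":0,"ay":0,"az":0,"claw":0},{"dx":0,"dy":0.006,"dz":0,"ax":0,"ay":0,"az":0,"claw":0},{"dx":0,"dy":0.009,"dz":0,"ax":0,"ay":0,"az":0,"claw":0},{"dx":0,"dy":0.012,"dz":0,"ax":0,"ay":0,"az":0,"claw":0}]' | egrep 'tool_pos|wrist'
```

```text
clock: 10.05
tool_pos: [0.5219, 0.1548, 0.0801]
wrist_force: [-2.6, 0.5, 5.9]
tool_pos: [0.5209, 0.1428, 0.0801]
wrist_force: [-3.2, 0.8, 5.3]
```

```bash
python3 -m creep '[{"dx":0,"dy":0.003,"dz":-0.0002,"ax":0,"ay":0,"az":0,"claw":0},{"dx":0,"dy":0.006,"dz":-0.0002,"ax":0,"ay":0,"az":0,"claw":0},{"dx":0,"dy":0.009,"dz":-0.0002,"ax":0,"ay":0,"az":0,"claw":0},{"dx":0,"dy":0.012,"dz":-0.0002,"ax":0,"ay":0,"az":0,"claw":0}]' | egrep 'clock|tool_pos|wrist'
python3 -m creep '[{"dx":0,"dy":0.002,"dz":0,"ax":0,"ay":0,"az":0,"claw":0},{"dx":0,"dy":0.004,"dz":0,"ax":0,"ay":0,"az":0,"claw":0},{"dx":0,"dy":0.006,"dz":0,"ax":0,"ay":0,"az":0,"claw":0}]' | egrep 'tool_pos|wrist'
```

```text
clock: 11.05
tool_pos: [0.5199, 0.1308, 0.0801]
wrist_force: [-3.5, 0.5, 6.8]
tool_pos: [0.5194, 0.1249, 0.0801]
wrist_force: [-4.2, -0.3, 6.5]
```

```bash
python3 -m creep '[{"dx":-0.0003,"dy":0.002,"dz":-0.0003,"ax":0,"ay":0,"az":0,"claw":0},{"dx":-0.0003,"dy":0.004,"dz":-0.0003,"ax":0,"ay":0,"az":0,"claw":0}]' | egrep 'clock|tool_pos|wrist'
python3 -m creep '[{"dx":0,"dy":0.002,"dz":0,"ax":0,"ay":0,"az":0,"claw":0}]' | egrep 'tool_pos|wrist'
```

```text
clock: 11.68
tool_pos: [0.5191, 0.1209, 0.0801]
wrist_force: [-2.2, 0.1, 3.4]
tool_pos: [0.5189, 0.1189, 0.0801]
wrist_force: [-3.0, 0.7, 2.5]
```

```bash
python3 -m creep '[{"dx":0,"dy":0.002,"dz":0,"ax":0,"ay":0,"az":0,"claw":0}]' | egrep 'clock|tool_pos|wrist'
python3 -m creep '[{"dx":0,"dy":0.002,"dz":-0.0001,"ax":0,"ay":0,"az":0,"claw":0}]' | egrep 'tool_pos|wrist'
```

```text
clock: 11.92
tool_pos: [0.5187, 0.117, 0.0801]
wrist_force: [-3.9, 0.6, 3.4]
tool_pos: [0.5186, 0.1151, 0.0803]
wrist_force: [-3.7, 0.8, 5.3]
```

```bash
python3 -m creep '[{"dx":-0.0001,"dy":0.002,"dz":-0.0004,"ax":0,"ay":0,"az":0,"claw":0},{"dx":-0.0002,"dy":0.004,"dz":-0.0006,"ax":0,"ay":0,"az":0,"claw":0}]' | egrep 'clock|tool_pos|wrist'
python3 -m creep '[{"dx":0,"dy":0.002,"dz":-0.0002,"ax":0,"ay":0,"az":0,"claw":0}]' | egrep 'tool_pos|wrist'
```

```text
clock: 12.3
tool_pos: [0.5182, 0.111, 0.0808]
wrist_force: [-2.1, 1.4, 1.8]
tool_pos: [0.518, 0.109, 0.081]
wrist_force: [-3.3, 2.1, 1.5]
```

```bash
python3 -m creep '[{"dx":0,"dy":0.002,"dz":-0.00015,"ax":0,"ay":0,"az":0,"claw":0},{"dx":-0.0001,"dy":0.004,"dz":-0.00035,"ax":0,"ay":0,"az":0,"claw":0},{"dx":-0.0001,"dy":0.006,"dz":-0.00055,"ax":0,"ay":0,"az":0,"claw":0}]' | egrep 'clock|tool_pos|wrist'
python3 -m creep '[{"dx":0,"dy":0.002,"dz":-0.0002,"ax":0,"ay":0,"az":0,"claw":0},{"dx":-0.0001,"dy":0.004,"dz":-0.00035,"ax":0,"ay":0,"az":0,"claw":0}]' | egrep 'tool_pos|wrist'
```

```text
clock: 12.8
tool_pos: [0.5177, 0.1029, 0.0816]
wrist_force: [-1.6, 0.3, 0.3]
tool_pos: [0.5175, 0.0989, 0.082]
wrist_force: [0.2, 0.5, -1.2]
```

```bash
python3 -m creep '[{"dx":0,"dy":0,"dz":0.0003,"ax":0,"ay":0,"az":0,"claw":0}]' | egrep 'clock|tool_pos|wrist'
python3 -m creep '[{"dx":0,"dy":0.0,"dz":0.0001,"ax":0,"ay":0,"az":0,"claw":0}]' | egrep 'tool_pos|wrist'
```

```text
clock: 13.18
tool_pos: [0.5175, 0.099, 0.0819]
wrist_force: [-1.0, 0.8, 3.1]
tool_pos: [0.5175, 0.0991, 0.0819]
wrist_force: [-0.6, 0.8, 3.3]
```

```bash
python3 -m creep '[{"dx":0,"dy":0.002,"dz":-0.00012,"ax":0,"ay":0,"az":0,"claw":0},{"dx":-0.0001,"dy":0.004,"dz":-0.00027,"ax":0,"ay":0,"az":0,"claw":0},{"dx":-0.0001,"dy":0.006,"dz":-0.0004,"ax":0,"ay":0,"az":0,"claw":0}]' | egrep 'clock|tool_pos|wrist'
python3 -m creep '[{"dx":0,"dy":0.002,"dz":-0.00012,"ax":0,"ay":0,"az":0,"claw":0},{"dx":-0.0001,"dy":0.004,"dz":-0.00025,"ax":0,"ay":0,"az":0,"claw":0}]' | egrep 'tool_pos|wrist'
```

```text
clock: 13.68
tool_pos: [0.517, 0.093, 0.0824]
wrist_force: [-2.1, 1.3, 5.0]
tool_pos: [0.5166, 0.089, 0.0827]
wrist_force: [-1.5, 0.8, 5.5]
```

```bash
python3 -m creep '[{"dx":0,"dy":0.002,"dz":-0.0002,"ax":0,"ay":0,"az":0,"claw":0},{"dx":-0.0001,"dy":0.004,"dz":-0.00038,"ax":0,"ay":0,"az":0,"claw":0},{"dx":-0.0001,"dy":0.006,"dz":-0.00052,"ax":0,"ay":0,"az":0,"claw":0}]' | egrep 'clock|tool_pos|wrist'
python3 -m creep '[{"dx":0,"dy":0.002,"dz":-0.00012,"ax":0,"ay":0,"az":0,"claw":0},{"dx":-0.0001,"dy":0.004,"dz":-0.00023,"ax":0,"ay":0,"az":0,"claw":0}]' | egrep 'tool_pos|wrist'
```

```text
clock: 14.3
tool_pos: [0.5161, 0.083, 0.0831]
wrist_force: [-1.3, 0.6, 5.5]
tool_pos: [0.5158, 0.079, 0.0833]
wrist_force: [-0.6, 0.3, 5.4]
```

```bash
python3 -m creep '[{"dx":0,"dy":0.002,"dz":-0.0002,"ax":0,"ay":0,"az":0,"claw":0},{"dx":-0.0001,"dy":0.004,"dz":-0.00038,"ax":0,"ay":0,"az":0,"claw":0},{"dx":-0.0001,"dy":0.006,"dz":-0.0005,"ax":0,"ay":0,"az":0,"claw":0},{"dx":-0.0001,"dy":0.008,"dz":-0.0006,"ax":0,"ay":0,"az":0,"claw":0},{"dx":-0.0001,"dy":0.01,"dz":-0.0007,"ax":0,"ay":0,"az":0,"claw":0}]' | egrep 'clock|tool_pos|wrist'
python3 -m creep '[{"dx":0,"dy":0.002,"dz":-0.00008,"ax":0,"ay":0,"az":0,"claw":0},{"dx":-0.0001,"dy":0.004,"dz":-0.00016,"ax":0,"ay":0,"az":0,"claw":0}]' | egrep 'tool_pos|wrist'
```

```text
clock: 15.18
tool_pos: [0.5149, 0.0691, 0.0838]
wrist_force: [2.7, 0.0, 4.8]
tool_pos: [0.5145, 0.0651, 0.084]
wrist_force: [2.9, -0.2, 3.2]
```

```bash
python3 -m creep '[{"dx":0,"dy":0.002,"dz":-0.00007,"ax":0,"ay":0,"az":0,"claw":0},{"dx":0.0001,"dy":0.004,"dz":-0.00014,"ax":0,"ay":0,"az":0,"claw":0},{"dx":0.0001,"dy":0.006,"dz":-0.0002,"ax":0,"ay":0,"az":0,"claw":0},{"dx":0.0001,"dy":0.008,"dz":-0.00025,"ax":0,"ay":0,"az":0,"claw":0},{"dx":0.0001,"dy":0.01,"dz":-0.0003,"ax":0,"ay":0,"az":0,"claw":0}]' | egrep 'clock|tool_pos|wrist'
python3 -m creep '[{"dx":0,"dy":0.002,"dz":-0.00004,"ax":0,"ay":0,"az":0,"claw":0},{"dx":0,"dy":0.004,"dz":-0.00007,"ax":0,"ay":0,"az":0,"claw":0},{"dx":0,"dy":0.006,"dz":-0.0001,"ax":0,"ay":0,"az":0,"claw":0}]' | egrep 'tool_pos|wrist'
```

```text
clock: 16.05
tool_pos: [0.5136, 0.0552, 0.0843]
wrist_force: [3.4, 0.5, 3.6]
tool_pos: [0.5131, 0.0492, 0.0844]
wrist_force: [3.7, -0.7, 3.8]
```

```bash
python3 -m creep '[{"dx":0.0001,"dy":0.002,"dz":-0.00002,"ax":0,"ay":0,"az":0,"claw":0},{"dx":0.0002,"dy":0.004,"dz":-0.00004,"ax":0,"ay":0,"az":0,"claw":0},{"dx":0.0003,"dy":0.006,"dz":-0.00005,"ax":0,"ay":0,"az":0,"claw":0},{"dx":0.0003,"dy":0.008,"dz":-0.00005,"ax":0,"ay":0,"az":0,"claw":0},{"dx":0.0003,"dy":0.01,"dz":-0.00005,"ax":0,"ay":0,"az":0,"claw":0}]' | egrep 'clock|tool_pos|wrist'
python3 -m creep '[{"dx":0,"dy":0.002,"dz":0.00002,"ax":0,"ay":0,"az":0,"claw":0},{"dx":0,"dy":0.004,"dz":0.00004,"ax":0,"ay":0,"az":0,"claw":0},{"dx":0,"dy":0.006,"dz":0.00007,"ax":0,"ay":0,"az":0,"claw":0}]' | egrep 'tool_pos|wrist'
```

```text
clock: 17.05
tool_pos: [0.5124, 0.0393, 0.0844]
wrist_force: [2.9, -0.4, 5.6]
tool_pos: [0.5119, 0.0333, 0.0843]
wrist_force: [2.0, -0.6, 4.9]
```

```bash
python3 -m creep '[{"dx":0.0001,"dy":0.002,"dz":0.00002,"ax":0,"ay":0,"az":0,"claw":0},{"dx":0.0001,"dy":0.004,"dz":0.00005,"ax":0,"ay":0,"az":0,"claw":0},{"dx":0.0001,"dy":0.006,"dz":0.00008,"ax":0,"ay":0,"az":0,"claw":0},{"dx":0.0001,"dy":0.008,"dz":0.00013,"ax":0,"ay":0,"az":0,"claw":0},{"dx":0.0001,"dy":0.01,"dz":0.00018,"ax":0,"ay":0,"az":0,"claw":0}]' | egrep 'clock|tool_pos|wrist'
python3 -m creep '[{"dx":0,"dy":0.002,"dz":0.00006,"ax":0,"ay":0,"az":0,"claw":0},{"dx":0,"dy":0.004,"dz":0.00013,"ax":0,"ay":0,"az":0,"claw":0},{"dx":0,"dy":0.006,"dz":0.0002,"ax":0,"ay":0,"az":0,"claw":0}]' | egrep 'tool_pos|wrist'
```

```text
clock: 18.05
tool_pos: [0.5112, 0.0233, 0.0842]
wrist_force: [0.8, -0.4, 5.9]
tool_pos: [0.5107, 0.0173, 0.084]
wrist_force: [1.8, -0.4, 5.9]
```

```bash
python3 -m creep '[{"dx":0.0001,"dy":0.002,"dz":0,"ax":0,"ay":0,"az":0,"claw":0},{"dx":0.0001,"dy":0.004,"dz":0.00005,"ax":0,"ay":0,"az":0,"claw":0},{"dx":0.0001,"dy":0.006,"dz":0.00013,"ax":0,"ay":0,"az":0,"claw":0}]' | egrep 'clock|tool_pos|wrist'
python3 -m creep '[{"dx":0,"dy":0.002,"dz":0.00009,"ax":0,"ay":0,"az":0,"claw":0},{"dx":0,"dy":0.004,"dz":0.00018,"ax":0,"ay":0,"az":0,"claw":0},{"dx":0,"dy":0.006,"dz":0.00028,"ax":0,"ay":0,"az":0,"claw":0}]' | egrep 'tool_pos|wrist'
```

```text
clock: 18.8
tool_pos: [0.5103, 0.0113, 0.0837]
wrist_force: [2.0, -0.0, 5.7]
tool_pos: [0.5098, 0.0054, 0.0834]
wrist_force: [1.9, -0.8, 5.2]
```

```bash
python3 -m creep '[{"dx":0.0001,"dy":0.002,"dz":0.00009,"ax":0,"ay":0,"az":0,"claw":0},{"dx":0.0001,"dy":0.004,"dz":0.00019,"ax":0,"ay":0,"az":0,"claw":0},{"dx":0.0001,"dy":0.006,"dz":0.0003,"ax":0,"ay":0,"az":0,"claw":0}]' | egrep 'clock|tool_pos|wrist'
python3 -m creep '[{"dx":0,"dy":0.002,"dz":0.00012,"ax":0,"ay":0,"az":0,"claw":0},{"dx":0,"dy":0.004,"dz":0.00024,"ax":0,"ay":0,"az":0,"claw":0},{"dx":0,"dy":0.006,"dz":0.00037,"ax":0,"ay":0,"az":0,"claw":0}]' | egrep 'tool_pos|wrist'
```

```text
clock: 19.55
tool_pos: [0.5093, -0.0006, 0.0831]
wrist_force: [0.6, -1.4, 5.8]
tool_pos: [0.5089, -0.0066, 0.0827]
wrist_force: [0.8, -0.7, 4.5]
```

```bash
python3 -m creep '[{"dx":0,"dy":0.002,"dz":0.00014,"ax":0,"ay":0,"az":0,"claw":0},{"dx":0,"dy":0.004,"dz":0.00029,"ax":0,"ay":0,"az":0,"claw":0},{"dx":0,"dy":0.006,"dz":0.00045,"ax":0,"ay":0,"az":0,"claw":0}]' | egrep 'clock|tool_pos|wrist'
python3 -m creep '[{"dx":0,"dy":0.002,"dz":0.00016,"ax":0,"ay":0,"az":0,"claw":0},{"dx":0,"dy":0.004,"dz":0.00032,"ax":0,"ay":0,"az":0,"claw":0}]' | egrep 'tool_pos|wrist'
```

```text
clock: 20.3
tool_pos: [0.5085, -0.0125, 0.0822]
wrist_force: [1.5, -1.2, 4.3]
tool_pos: [0.5082, -0.0166, 0.0819]
wrist_force: [0.7, -0.2, 5.0]
```

```bash
python3 -m creep '[{"dx":0,"dy":0.002,"dz":0.00016,"ax":0,"ay":0,"az":0,"claw":0},{"dx":0,"dy":0.004,"dz":0.00033,"ax":0,"ay":0,"az":0,"claw":0}]' | egrep 'clock|tool_pos|wrist'
python3 -m creep '[{"dx":0,"dy":0.002,"dz":0.00018,"ax":0,"ay":0,"az":0,"claw":0},{"dx":0,"dy":0.004,"dz":0.00036,"ax":0,"ay":0,"az":0,"claw":0}]' | egrep 'tool_pos|wrist'
```

```text
clock: 20.8
tool_pos: [0.5079, -0.0205, 0.0816]
wrist_force: [1.2, -1.1, 4.6]
tool_pos: [0.5076, -0.0245, 0.0812]
wrist_force: [0.1, -0.5, 3.9]
```

```bash
python3 -m creep '[{"dx":0,"dy":0.002,"dz":0.00019,"ax":0,"ay":0,"az":0,"claw":0},{"dx":0,"dy":0.004,"dz":0.00039,"ax":0,"ay":0,"az":0,"claw":0}]' | egrep 'clock|tool_pos|wrist'
python3 -m creep '[{"dx":0,"dy":0.002,"dz":0.0002,"ax":0,"ay":0,"az":0,"claw":0}]' | egrep 'tool_pos|wrist'
```

```text
clock: 21.3
tool_pos: [0.5073, -0.0285, 0.0808]
wrist_force: [1.1, -0.5, 4.8]
tool_pos: [0.5072, -0.0305, 0.0806]
wrist_force: [1.0, -0.9, 5.1]
```

```bash
python3 -m creep '[{"dx":0,"dy":0.002,"dz":0.00016,"ax":0,"ay":0,"az":0,"claw":0}]' | egrep 'clock|tool_pos|wrist'
python3 -m creep '[{"dx":0,"dy":0.002,"dz":0.00014,"ax":0,"ay":0,"az":0,"claw":0}]' | egrep 'tool_pos|wrist'
python3 -m creep '[{"dx":0,"dy":0.002,"dz":0.0001,"ax":0,"ay":0,"az":0,"claw":0}]' | egrep 'tool_pos|wrist'
```

```text
clock: 21.55
tool_pos: [0.507, -0.0325, 0.0804]
wrist_force: [0.9, -1.1, 3.7]
tool_pos: [0.5069, -0.0345, 0.0802]
wrist_force: [-0.7, -0.1, 3.5]
tool_pos: [0.5068, -0.0365, 0.08]
wrist_force: [0.7, -0.6, 2.2]
```

```bash
python3 -m creep '[{"dx":0,"dy":0.002,"dz":0.0001,"ax":0,"ay":0,"az":0,"claw":0}]' | egrep 'clock|tool_pos|wrist'
python3 -m creep '[{"dx":0,"dy":0.002,"dz":0.0001,"ax":0,"ay":0,"az":0,"claw":0}]' | egrep 'tool_pos|wrist'
python3 -m creep '[{"dx":0,"dy":0.002,"dz":0,"ax":0,"ay":0,"az":0,"claw":0}]' | egrep 'tool_pos|wrist'
python3 - <<'E'
from h import *
p,d=grab('scene','scene3'); p2,_=grab('top','top3')
f=lambda i,s:cv2.resize(cv2.convertScaleAbs(i[:,:,::-1],alpha=1.5),None,fx=s,fy=s,interpolation=cv2.INTER_CUBIC)
cv2.imwrite('pics/v3.png',np.hstack([f(p[170:320,190:340],3)[:,:400],f(p2[130:230,220:340],4)[:400,:400][:400]] if 0 else [f(p[180:305,195:320],3.2),f(p2[130:230,230:330],4)]))
E
```

```text
clock: 21.92
tool_pos: [0.5067, -0.0384, 0.0799]
wrist_force: [-0.3, -0.3, 3.0]
tool_pos: [0.5066, -0.0404, 0.0799]
wrist_force: [-1.3, 1.1, 3.4]
tool_pos: [0.5065, -0.0424, 0.0799]
wrist_force: [-1.5, 0.3, 2.1]
```

View pics/v3.png

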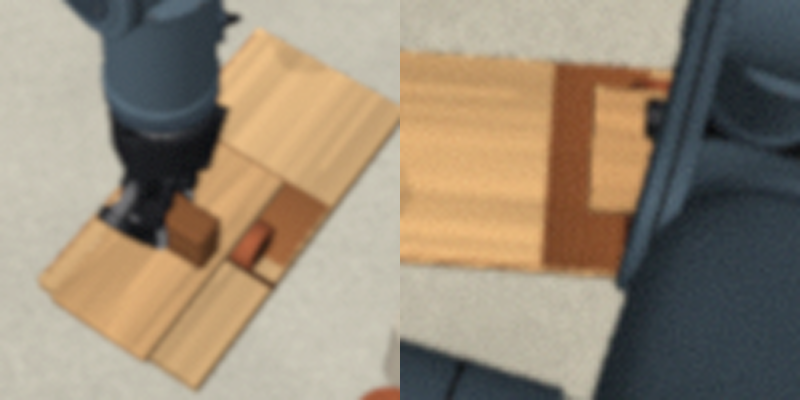

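Left panel: the tube's end shows at about (252,243), just short of the line, whose end is at (230,263)–(272,284). I'll measure the remaining distance from depth and by projection.

```bash
cat > tm.py <<'E'
from h import *
import sys
from scipy.optimize import least_squares
t=np.radians(-94.2); bx=np.array([np.cos(t),np.sin(t)]); by=np.array([-bx[1],bx[0]])
def tube(f):
    D=np.load('pics/%s.npz'%f); W=world('scene',D['d']); p=D['p'].astype(float)
    q=W[...,:2]-[.5094,.0446]; u=q@bx; v=q@by; z=W[...,2]
    red=(p[...,0]>1.8*p[...,1])
    m=red&(u>0)&(u<.085)&(v>.035)&(v<.085)&(z>.028)&(z<.062)
    g=least_squares(lambda a:np.hypot(u[m]-a[0],z[m]-.0382)-.02,[np.median(u[m])],loss='soft_l1',f_scale=.0015)
    s=m&(v<.064)
    g2=least_squares(lambda a:np.hypot(u[s]-a[0],z[s]-.0382)-.02,g.x,loss='soft_l1',f_scale=.0015)
    print(f,m.sum(),s.sum(),'u tube',g.x.round(4),g2.x.round(4),'zmax',z[m].max().round(4),'v',v[m].min().round(3),v[m].max().round(3))
    # dark line, in the same camera
    b=p.sum(2); k=(abs(z-.018)<.006)&(u>.03)&(u<.08)&(abs(v)<.078)&(b<np.percentile(b[(abs(z-.018)<.006)&(u>.045)&(u<.08)],12))&~m
    print('line u',np.median(u[k]).round(4),k.sum(), 'at v',np.percentile(v[k],[10,90]).round(3))
for f in sys.argv[1:]: tube(f)
E
python3 tm.py scene3
python3 - <<'E'
from h import *
# end-face outline projected for candidate tube u (top-calibrated frame + scene offset) vs seen
t=np.radians(-94.2); bx=np.array([np.cos(t),np.sin(t)]); by=np.array([-bx[1],bx[0]])
p=np.load('pics/scene1.npz'); 
E
```

```text
scene3 60 54 u tube [0.0381] [0.0383] zmax 0.0599 v 0.052 0.064
line u 0.0505 10 at v [0.052 0.069]
```

```bash
python3 - <<'E'
from h import *
t=np.radians(-94.2); bx=np.array([np.cos(t),np.sin(t)]); by=np.array([-bx[1],bx[0]])
u_,v_=np.meshgrid(np.arange(512),np.arange(384)); uv=np.c_[u_.ravel(),v_.ravel()]
for n,fs in(('top',['top0','top1']),('scene',['scene0','scene1','scene2','scene3'])):
    P=atz(n,uv,.018)[:,:2]-[.5094,.0446]; u=P@bx; v=P@by
    for f in fs:
        b=np.load('pics/%s.npz'%f)['p'].astype(float).sum(2).ravel(); r=[]
        for lo,hi in((-.07,-.035),(-.035,0),(0,.035),(.035,.05),(.05,.07)):
            k=(u>.044)&(u<.064)&(v>lo)&(v<hi); base=np.percentile(b[k],60); w=np.clip(base*.93-b[k],0,None); r.append(round((w*u[k]).sum()/w.sum()*1000,1))
        print(f,r)
E
```

```text
top0 [np.float64(54.0), np.float64(54.1), np.float64(54.5), np.float64(54.5), np.float64(54.7)]
top1 [np.float64(54.0), np.float64(54.1), np.float64(54.5), np.float64(54.5), np.float64(54.7)]
scene0 [np.float64(51.2), np.float64(51.3), np.float64(51.6), np.float64(51.9), np.float64(51.7)]
scene1 [np.float64(51.2), np.float64(51.4), np.float64(51.6), np.float64(51.9), np.float64(51.7)]
scene2 [np.float64(51.2), np.float64(51.3), np.float64(51.6), np.float64(51.8), np.float64(51.8)]
scene3 [np.float64(52.7), np.float64(55.1), np.float64(53.9), np.float64(49.3), np.float64(49.7)]
```

```bash
python3 -m creep '[{"dx":0,"dy":0.002,"dz":0.0001,"ax":0,"ay":0,"az":0,"claw":0},{"dx":0,"dy":0.005,"dz":0.0001,"ax":0,"ay":0,"az":0,"claw":0},{"dx":0,"dy":0.008,"dz":0.0001,"ax":0,"ay":0,"az":0,"claw":0}]' | egrep 'clock|tool_pos|wrist'
python3 -m creep '[{"dx":0,"dy":0.003,"dz":0,"ax":0,"ay":0,"az":0,"claw":0},{"dx":0,"dy":0.006,"dz":0,"ax":0,"ay":0,"az":0,"claw":0}]' | egrep 'tool_pos|wrist'
```

```text
clock: 22.65
tool_pos: [0.5059, -0.0505, 0.0799]
wrist_force: [-2.9, 0.3, 3.6]
tool_pos: [0.5056, -0.0566, 0.0799]
wrist_force: [-3.0, 0.3, 2.0]
```

```bash
python3 -m creep '[{"dx":-0.0001,"dy":0.003,"dz":0.0001,"ax":0,"ay":0,"az":0,"claw":0},{"dx":-0.0002,"dy":0.006,"dz":0.0001,"ax":0,"ay":0,"az":0,"claw":0},{"dx":-0.0002,"dy":0.008,"dz":0.0001,"ax":0,"ay":0,"az":0,"claw":0},{"dx":-0.0002,"dy":0.01,"dz":0.0001,"ax":0,"ay":0,"az":0,"claw":0},{"dx":-0.0002,"dy":0.0105,"dz":0.0001,"ax":0,"ay":0,"az":0,"claw":0},{"dx":-0.0002,"dy":0.0105,"dz":0.0001,"ax":0,"ay":0,"az":0,"claw":0}]' | egrep 'clock|tool_pos|wrist'
python3 -c "
from h import *
for i in (4,5): grab('scene','scene%d'%i)"
python3 tm.py scene4 scene5
```

```text
clock: 23.65
tool_pos: [0.5048, -0.0669, 0.0799]
wrist_force: [-2.7, 0.3, 3.6]
scene4 59 48 u tube [0.0497] [0.0505] zmax 0.0613 v 0.051 0.065
line u 0.0517 7 at v [0.063 0.072]
scene5 62 58 u tube [0.0505] [0.0505] zmax 0.0597 v 0.052 0.065
line u 0.0524 3 at v [0.063 0.066]
```

```bash
python3 -m creep '[{"dx":-0.0001,"dy":0.001,"dz":0,"ax":0,"ay":0,"az":0,"claw":0},{"dx":-0.0002,"dy":0.002,"dz":0,"ax":0,"ay":0,"az":0,"claw":0},{"dx":-0.0002,"dy":0.0025,"dz":0,"ax":0,"ay":0,"az":0,"claw":0},{"dx":-0.0002,"dy":0.0025,"dz":0,"ax":0,"ay":0,"az":0,"claw":0},{"dx":-0.0002,"dy":0.0025,"dz":0,"ax":0,"ay":0,"az":0,"claw":0},{"dx":-0.0002,"dy":0.0025,"dz":0,"ax":0,"ay":0,"az":0,"claw":0}]' | egrep 'clock|tool_pos|wrist'
python3 -m creep '[{"dx":0,"dy":0,"dz":-0.0002,"ax":0,"ay":0,"az":0,"claw":0},{"dx":0,"dy":0,"dz":-0.0004,"ax":0,"ay":0,"az":0,"claw":0},{"dx":0,"dy":0,"dz":-0.0007,"ax":0,"ay":0,"az":0,"claw":0},{"dx":0,"dy":0,"dz":-0.0012,"ax":0,"ay":0,"az":0,"claw":0},{"dx":0,"dy":0,"dz":-0.002,"ax":0,"ay":0,"az":0,"claw":0},{"dx":0,"dy":0,"dz":-0.006,"ax":0,"ay":0,"az":0,"claw":0},{"dx":0,"dy":0,"dz":-0.015,"ax":0,"ay":0,"az":0,"claw":0},{"dx":0,"dy":0,"dz":-0.03,"ax":0,"ay":0,"az":0,"claw":0},{"dx":0,"dy":0,"dz":-0.045,"ax":0,"ay":0,"az":0,"claw":0},{"dx":0,"dy":0,"dz":-0.045,"ax":0,"ay":0,"az":0,"claw":0}]' | egrep 'clock|tool_pos|wrist'
python3 -c "
from h import *
to(.345,-.015,.125,-94.2); grab('scene','scene6')"
python3 tm.py scene6
```

```text
clock: 24.5
tool_pos: [0.5047, -0.0694, 0.0799]
wrist_force: [-1.3, 0.3, 0.2]
clock: 25.75
tool_pos: [0.5058, -0.0698, 0.127]
wrist_force: [0.4, -0.4, -1.9]
d [-0.1644 -0.043   0.0013] a [ 0.06 -0.22  0.02] pos [ 0.5058 -0.0698  0.127 ] F [ 0.38 -0.4  -1.94] M [-0.011 -0.025  0.013] t 25.75 gap 0.316
scene6 120 116 u tube [0.0515] [0.0516] zmax 0.0617 v 0.04 0.065
line u 0.0519 7 at v [0.063 0.072]
```

```bash
python3 -m creep '[{"dx":-0.03,"dy":-0.008,"dz":0,"ax":0,"ay":0,"az":0,"claw":0},{"dx":-0.07,"dy":-0.018,"dz":0,"ax":0,"ay":0,"az":0,"claw":0},{"dx":-0.11,"dy":-0.029,"dz":0,"ax":0,"ay":0,"az":0,"claw":0},{"dx":-0.145,"dy":-0.038,"dz":0,"ax":0,"ay":0,"az":0,"claw":0},{"dx":-0.165,"dy":-0.043,"dz":0,"ax":0,"ay":0,"az":0,"claw":0},{"dx":-0.165,"dy":-0.043,"dz":0,"ax":0,"ay":0,"az":0,"claw":0},{"dx":-0.165,"dy":-0.043,"dz":0.03,"ax":0,"ay":0,"az":0,"claw":0},{"dx":-0.165,"dy":-0.043,"dz":0.06,"ax":0,"ay":0,"az":0,"claw":0},{"dx":-0.165,"dy":-0.043,"dz":0.08,"ax":0,"ay":0,"az":0,"claw":0},{"dx":-0.165,"dy":-0.043,"dz":0.08,"ax":0,"ay":0,"az":0,"claw":0}]' | egrep 'clock|tool_pos|wrist'
python3 -c "
from h import *
to(.345,-.015,.022,-94.2); p,d=grab('scene','scene7'); cv2.imwrite('pics/v7.png',p[:,:,::-1])"
python3 tm.py scene7
```

```text
clock: 27.05
tool_pos: [0.3431, -0.0145, 0.0439]
wrist_force: [0.2, 0.3, -2.2]
d [0.002  0.0004 0.0219] a [-0.05  0.16  0.  ] pos [ 0.3431 -0.0145  0.0439] F [ 0.15  0.27 -2.17] M [-0.053 -0.013  0.056] t 27.05 gap 0.309
scene7 152 150 u tube [0.0518] [0.0518] zmax 0.0611 v 0.035 0.064
line u 0.0516 14 at v [0.063 0.075]
```

View pics/v7.png

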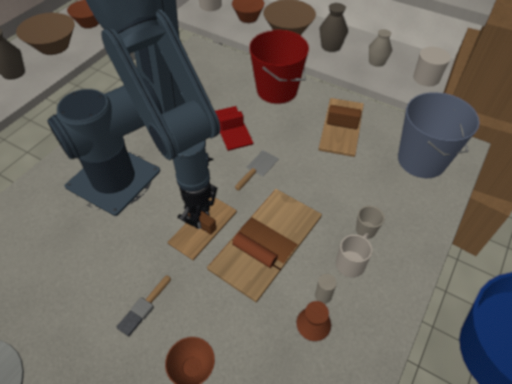

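The tube sits on the line at about (256,249). The float hangs above clear bench at (203,228), away from the board, brush and spatula. Lowering and releasing.

```bash
python3 -m creep '[{"dx":0,"dy":0,"dz":0.01,"ax":0,"ay":0,"az":0,"claw":0},{"dx":0,"dy":0,"dz":0.017,"ax":0,"ay":0,"az":0,"claw":0},{"dx":0,"dy":0,"dz":0.0195,"ax":0,"ay":0,"az":0,"claw":0},{"dx":0,"dy":0,"dz":0.021,"ax":0,"ay":0,"az":0,"claw":0},{"dx":0,"dy":0,"dz":0.022,"ax":0,"ay":0,"az":0,"claw":0},{"dx":0,"dy":0,"dz":0.022,"ax":0,"ay":0,"az":0,"claw":0}]' 
python3 -m creep '[{"dx":0,"dy":0,"dz":0,"ax":0,"ay":0,"az":0,"claw":35},{"dx":0,"dy":0,"dz":0,"ax":0,"ay":0,"az":0,"claw":60},{"dx":0,"dy":0,"dz":0,"ax":0,"ay":0,"az":0,"claw":90},{"dx":0,"dy":0,"dz":0,"ax":0,"ay":0,"az":0,"claw":99},{"dx":0,"dy":0,"dz":-0.03,"ax":0,"ay":0,"az":0,"claw":99},{"dx":0,"dy":0,"dz":-0.08,"ax":0,"ay":0,"az":0,"claw":99},{"dx":0,"dy":0,"dz":-0.13,"ax":0,"ay":0,"az":0,"claw":99},{"dx":0,"dy":0,"dz":-0.15,"ax":0,"ay":0,"az":0,"claw":99},{"dx":0,"dy":0,"dz":-0.15,"ax":0,"ay":0,"az":0,"claw":99}]' | egrep 'clock|tool_pos|wrist|gap'
python3 -c "
from h import *
p,d=grab('scene','scene8'); cv2.imwrite('pics/v8.png',cv2.resize(p[150:320,120:340,::-1],None,fx=3,fy=3))"
python3 tm.py scene8
```

```text
clock: 27.85
tool_pos: [0.3432, -0.0145, 0.023]
ee_rot: [3.139, -0.115, 0.0]
wrist_force: [-1.0, -0.3, -2.8]
finger_gap: 0.315
gripper_force: 108.5
clock: 28.98
tool_pos: [0.3442, -0.0148, 0.1742]
wrist_force: [-0.1, -0.2, -0.7]
finger_gap: 0.993
scene8 148 141 u tube [0.0519] [0.052] zmax 0.0618 v 0.035 0.065
line u 0.0512 14 at v [0.063 0.074]
```

View pics/v8.png

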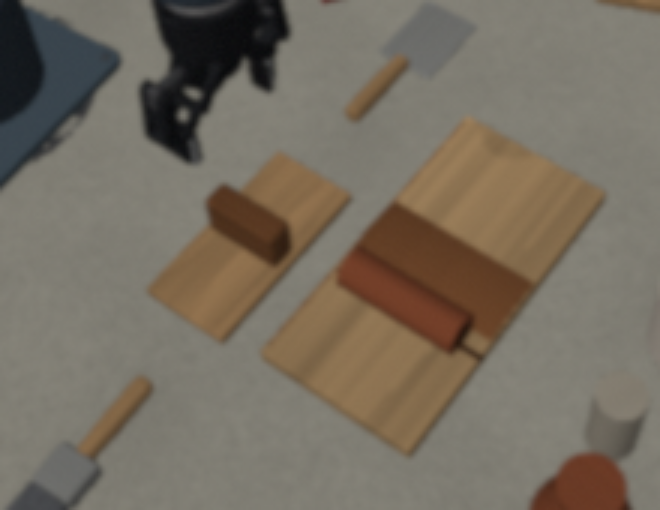

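The float lies flat and free at about (250,245), clear of the board. The tube rests on the line at (405,297), with the line's end showing at (472,350).

```bash
python3 -c "
from cell import robot
print(robot.job_done())"
```

```text
the job is handed in; nothing more can be done
None
```

I handed the job in at about 29 s of the 72 s allowed: by the last camera reading the tube lies within about 1 mm of the line, and the float is flat on the bench, released and clear of the board; no verdict came back.

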